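# Find the hidden index groove with the spring-footed can stop

## Robot

A 6-joint arm with a two-finger parallel gripper is mounted at the origin on a cart in front of the work surface, level with it; the furniture and walls round the work are solid. World frame = base frame: x ahead of the robot, y to its left, z up, the work surface at z = 0. Lengths are in m, angles in degrees, forces in N, time in s.
With the tool pointing down it reaches from about 0.325 to 0.875 m from the base axis. Payload 4.4 kg.
Tool frame: the origin (TCP) lies midway between the tips of the shut fingers; the grasp point (between the pads) lies r.grasp_offset behind it (r.grasp_offset is the distance from the TCP to the grasp point, in m); z points along the fingers, y is the direction in which the jaws open and shut (so a half turn about z gives the same grasp; the last joint's range is limited). The gripper opens to 85 mm and grips with 20 to 120 N. Pads are 22 mm wide; open, the fingers measure 114 mm over their backs; the gripper's body (76 mm by 85 mm) begins 54 mm behind the grasp point. The pads swing forward as they close: fully open they stand 13 mm farther back than shut.
Start: joints at [61.392, 11.837, 88.321, -0, 79.842, -8.623], TCP at [0.197, 0.54, 0.231] pointing down, gripper open.
Joint ranges: [-156.59, 156.59], [-49.26, 127.26], [12.9, 141.05], [-63.56, 243.56], [4.71, 150.69], [-161.64, 161.64]. Speed limits (degrees/s): [159.86, 159.86, 180, 180, 180, 180].

## Interface

Orientations are given as a 3x3 rotation matrix whose columns are the frame's x, y, z axes.
In Python, from rig import r gives the robot as it stands.
- The arm moves only by the tool apply_moves, never from a script. Its argument "moves" is a list of rows, each a list of 5 numbers: the opening, from 0 (shut) to 1 (fully open), then the shift along the tool's x, y, z in m, then the turn about the tool's z in degrees. In form: [[fingers, x, y, z, spin], ...]. A call has 1 to 20 rows; each row is the pose to reach, as a shift and turn from the pose commanded when the call began, along the tool's axes at that moment; what a row does not reach only later rows make up. A row lasts 1/10 s, in which the tool goes at most 50 mm and 8.59 degrees, less where a joint would pass 70% of its speed; a pose out of reach is approached as far as the arm can. A call with a gripper value outside its range is refused whole. The fingers move at their own pace and stop on an object; "grip_force" is the grip in N (left out, the last holds). Time passes only in rows, so rows that repeat a pose let the fingers close. It gives the time, the measured TCP pose, the force and the opening at its end, in the units of the state.
- r.observe(): the state, without advancing time (a new reading comes with each control period).
- r.get_image(name): name is "scene" or "top" or "wrist"; returns a dict with "image" (400x640x3 uint8, red, green, blue), "depth" (400x640 float32, m along the optical axis (not along the pixel's ray), 0 where there is no reading), "fx", "fy", "cx", "cy" (pixels), "D" ([k1, k2, p1, p2, k3] as OpenCV has them; the pictures are not rectified), "R" (3x3) and "t" (3): a world point X has camera coordinates R X + t; the wrist camera has in their place "tool_from_camera" (4x4, takes a point from camera to tool coordinates, whose origin is the TCP and whose axes are the flange's). Camera axes: x right, y down, z forward; pixel columns grow to the right and rows downward; lengths in m; the calibration is good to about 2 mm. A picture is of the moment at which its call begins: read the wrist's pose just before it.
- r.finish_job(): hands the job in, once; it reports no verdict.
Trained networks look in the newest picture that a camera, given by its name, has taken for a name from the list of things; names that differ only in an ending like _2 or _b are one class to them, and where a whole thing is asked for, a point or a joint stands for the part that bears it (a point fixed in the world has none). Each returns a list of dicts, best first, with "confidence" (0 to 1); they miss things now and then, are a little off and sometimes report something else, mostly with a low value. They report only what shows in the picture. A call takes as long as a camera call. They do not tell look-alikes from the thing itself.
- r.trace(camera, label): "region" (400x640 bool, what is visible of it) and "position" ([column, row] as shares, 0 to 1, of the picture: columns of its width, rows of its height, amid what is visible of it).
- r.landmark_of(camera, label): "position" ([column, row] as shares, 0 to 1, of the picture: columns of its width, rows of its height: a listed point, or the origin of a listed thing).
The state is a dict: "time_s": time; "joints": joint angles; "joint_velocities": joint speeds; "joint_efforts": joint torques, N m; "tcp_pos": TCP position; "eef_rot": TCP orientation; "wrist_force": force on the tool from outside, world axes, zero at the start; "torque": the same for the moment, N m; "grip_width": opening from 0.0 (shut) to 1.0 (fully open).
Only numpy, scipy, OpenCV 4.12 (cv2) and the standard library are available. Lean on these libraries where they do the work, as an engineer would, in place of code of your own. Each camera call takes 0.05 s, during which the arm holds its last target. There are 200 camera calls.

## Task

Set the can stop for today's cans: lift the red-handled stop out of its blue holder, put its T-foot down through the wide window of the grey index rail with the foot crosswise to the slot, and slide it along the slot, pressing lightly, until you feel the foot drop into the one groove hidden under the cover. Stop there without forcing it against the groove, gently lower the stop until its collar lies flush on the cover, and let it go standing upright. Do not disturb the cans, can ends and tape.

Things in the scene. Friction and masses are not known exactly. Their poses are not given: they have to be found in the camera images.
- can_stop: Loose can stop, 0.2 kg, upright in the holder at the start. Origin: centre of the underside of its rubber-faced collar, z up. Collar 32 mm across, z 0 to 6 mm; on it a red grip block, 30 mm along x, 20 mm along y, z 6 to 56 mm: take it by the flats 20 mm apart, fingers closing along y. Below: an 8 mm shank and a T-foot, spring loaded. A half turn about z makes no difference.
- foot (a point): Middle of the stop's T-foot, a round bar 8 mm thick, 38 mm long along the stop's x; its lowest line lies 39 mm below the collar's underside with the spring relaxed. Foot and shank can be pushed up to 10 mm into the collar: about 2.5 N to start, 7.5 N at full travel, solid beyond.
- index_rail: Index rail, fixed on a plywood board 12 mm thick; a channel 60 mm wide (x), 216 mm long (y), 49 mm high; origin under its centre, z up. Its cover (z 35 to 49 mm) has a slot 13 mm wide along y at x = 0. Under the cover flat ledges at z = 24 mm, |x| 13 to 22 mm, carry the foot's ends; the channel between them is deeper. Foot on the ledges, spring relaxed: the collar stands 14 mm above the cover.
- window (a point): Centre of the window at the rail's -y end, at the height of the cover's top (rail x = 0, y = -76 mm, z = 49 mm). It is 44 mm wide along x and reaches from y = -94 to -58 mm, where the slot begins with a rounded mouth. The ledges run on below it.
- slot_end (a point): Closed far end of the slot at the height of the cover's top (rail x = 0, y = +70 mm, z = 49 mm). One groove, 13 mm along y and 16 mm deep, crosses both ledges somewhere between rail y = -30 and +30 mm, out of sight. Over it the foot drops and the spring's upward push vanishes; only there can the collar come flush.
- holder: Blue holder, fixed on the same 12 mm board: foot plate 92 x 56 mm, body 64 mm (x) by 36 mm (y), 50 mm high, open pocket 46 x 16 mm; origin under its centre. At the start the stop's collar lies centred on its top (underside 62 mm above the table), stop's axes along the holder's, foot hanging in the pocket: lift straight up 45 mm or more.
- can_peach: tall drinks can, peach-coloured band, 66 mm across, 157 mm high; origin under its centre. A bystander.
- end_top_2: stack of gold can ends, 66 mm across, 43 mm high; origin under its centre. A bystander.
- tape_roll: roll of blue tape lying flat, 66 mm across, 19 mm high; origin under its centre. A bystander.
Not all that is in view belongs to the job. There is more than one size of the can_stop; the job needs the middle-sized.

How it is judged (in metres and radians):
On the way, in this order (a step that is already met when the one before it is completed fails the run):
1. the stop is lifted clear of the holder (collar more than 100 mm above the table) (height (world z) of can_stop above 0.1 m), for 0.1 s.
2. the foot rides on the ledges beneath the cover, crosswise, past the window (y from -53 to +60 mm, collar 3 to 16 mm above the cover) (x of can_stop in the frame of index_rail between -0.006 and 0.006 m and angle between the x axis of can_stop and the x axis of index_rail, either way round below 0.25 rad and y of can_stop in the frame of index_rail between -0.053 and 0.06 m and z of can_stop in the frame of index_rail between 0.052 and 0.065 m), for 0.1 s.
At the end, for the whole second after the job is handed in: The can stop stands upright (within 0.12 rad), released and at rest, in the rail's slot with its foot crosswise in the groove: collar flush on the cover (underside within 2.5 mm of the cover's top), on the slot's middle line within 6 mm, foot axis within 0.25 rad of crosswise (x of can_stop in the frame of index_rail between -0.006 and 0.006 m and angle between the x axis of can_stop and the x axis of index_rail, either way round below 0.25 rad and y of can_stop in the frame of index_rail between -0.042 and 0.042 m and z of can_stop in the frame of index_rail between 0.046 and 0.0515 m and angle between can_stop's own z axis and vertical below 0.12 rad and linear speed of can_stop below 0.02 m/s and contact force between the fingers and can_stop below 0.1 N); the robot touches nothing.
It fails at once if the stop is forced against the rail with more than 40 N (contact force between can_stop and index_rail above 40 N).
It fails at once if the peach can is moved more than 20 mm or tipped (distance of can_peach from where it was at the start of the episode above 0.02 m or angle between can_peach's own z axis and vertical above 0.3 rad).
It fails at once if the stack of can ends is moved more than 20 mm or tipped (distance of end_top_2 from where it was at the start of the episode above 0.02 m or angle between end_top_2's own z axis and vertical above 0.3 rad).
It fails at once if the tape roll is moved more than 20 mm or tipped (distance of tape_roll from where it was at the start of the episode above 0.02 m or angle between tape_roll's own z axis and vertical above 0.3 rad).
It also fails if it takes over 54 s, if anything falls off the work surface, if the arm or the gripper's body presses on something with over 40 N, if the wrist force passes 120 N, or if a joint passes its speed limit or range.

## Working session

There is one attempt and no reset: what is moved stays moved. The work goes in short steps, Python scripts to look and compute and a tool call to move; the robot and the scene stay as the last step left them, time stands still between calls to the robot, and variables do not carry over. Pictures are saved under pics/ and viewed, about 8 in all and at most 12, crops included, and the job is handed in when it is done.

Besides the shell and the picture viewer there is one more tool, called after "Request:" by a JSON object that holds its "name" and its "arguments". apply_moves: Moves the arm, as the interface text tells. Its arguments: {"type":"object","properties":{"moves":{"type":"array"},"grip_force":{"type":"number"}},"required":["moves"]}

```bash
mkdir -p pics; cat > h.py <<'E'
from rig import r
import numpy as np, cv2
def ray(c,uv):
    K=np.array([[c["fx"],0,c["cx"]],[0,c["fy"],c["cy"]],[0,0,1.]])
    p=cv2.undistortPoints(np.array([[uv]],float),K,np.array(c["D"],float))[0,0]
    return np.array([p[0],p[1],1.])
def pose(c,st=None):
    "world_from_camera R,t"
    if "R" in c:
        R=np.array(c["R"]).T; return R,-R@np.array(c["t"])
    T=np.array(c["tool_from_camera"]);E=np.array(st["eef_rot"])
    return E@T[:3,:3],E@T[:3,3]+np.array(st["tcp_pos"])
def onz(c,uv,z,st=None):
    R,t=pose(c,st);d=R@ray(c,uv);return t+d*(z-t[2])/d[2]
def cloud(c,st=None):
    K=np.array([[c["fx"],0,c["cx"]],[0,c["fy"],c["cy"]],[0,0,1.]])
    v,u=np.mgrid[:400,:640];p=np.stack([u,v],-1).reshape(-1,1,2).astype(float)
    q=cv2.undistortPoints(p,K,np.array(c["D"],float)).reshape(400,640,2)
    P=np.dstack([q,np.ones((400,640))])*c["depth"][...,None]
    R,t=pose(c,st);return P@R.T+t
def save(c,n,s=1):cv2.imwrite("pics/"+n,cv2.resize(c["image"][...,::-1],None,fx=s,fy=s))
E
python3 - <<'E'
from h import *
o=r.observe();print({k:np.round(v,3).tolist() for k,v in o.items()},r.grasp_offset)
for cam in("top","scene"):
    c=r.get_image(cam);save(c,cam+"0.png",1.25);P=cloud(c)
    for l in "can_stop index_rail holder can_peach end_top_2 tape_roll".split():
        for d in r.trace(cam,l):
            m=d["region"]&(c["depth"]>0);Q=P[m]
            print(cam,l,round(d["confidence"],2),np.round(np.array(d["position"])*[640,400]),m.sum(),np.round(np.median(Q,0),3) if len(Q) else "",np.round(np.percentile(Q[:,2],97),3) if len(Q) else "")
    for l in "can_stop foot window slot_end holder index_rail".split():
        for d in r.landmark_of(cam,l):print(cam,"LM",l,round(d["confidence"],2),np.round(np.array(d["position"])*[640,400],1))
E
```

```text
{'time_s': 0.0, 'joints': [61.391, 11.884, 88.405, 0.001, 79.842, -8.624], 'joint_velocities': [0.033, -0.013, -0.089, 0.027, 0.029, 0.065], 'joint_efforts': [0.001, -38.303, -29.16, -0.0, 0.01, -0.0], 'tcp_pos': [0.196, 0.54, 0.23], 'eef_rot': [[-0.94, 0.342, -0.001], [0.342, 0.94, -0.002], [0.0, -0.002, -1.0]], 'wrist_force': [-0.308, -1.158, 0.184], 'torque': [-0.032, 0.022, 0.015], 'grip_width': 0.994} 0.0187
top can_stop 0.79 [423. 105.] 358 [ 0.823 -0.142  0.115] 0.139
top can_stop 0.69 [413. 242.] 133 [ 0.451 -0.082  0.116] 0.122
top can_stop 0.45 [421. 141.] 70 [ 0.735 -0.139  0.062] 0.075
top index_rail 0.93 [324. 238.] 1756 [0.474 0.137 0.06 ] 0.066
top holder 0.63 [406. 244.] 579 [ 0.446 -0.079  0.021] 0.068
top can_peach 0.68 [232. 251.] 644 [0.433 0.4   0.079] 0.157
top end_top_2 0.78 [237. 281.] 457 [0.349 0.395 0.042] 0.047
top tape_roll 0.66 [222. 229.] 411 [0.515 0.441 0.018] 0.024
top LM can_stop 0.72 [422.9 109.7]
top LM can_stop 0.62 [411.6 240.2]
top LM can_stop 0.52 [423.  142.4]
top LM foot 0.59 [417.4 117.9]
top LM window 0.78 [353.2 242.3]
top LM slot_end 0.7
[... 248 characters left out ...]
126 [ 0.732 -0.144  0.046] 0.07
scene index_rail 0.83 [304. 230.] 2109 [0.461 0.12  0.053] 0.061
scene holder 0.88 [373. 272.] 650 [ 0.422 -0.099  0.022] 0.062
scene can_peach 0.77 [214. 196.] 1272 [0.415 0.373 0.099] 0.152
scene end_top_2 0.8 [191. 232.] 562 [0.338 0.388 0.036] 0.042
scene tape_roll 0.48 [231. 199.] 95 [0.527 0.414 0.015] 0.019
scene LM can_stop 0.95 [441.7 193.2]
scene LM can_stop 0.7 [374.6 257. ]
scene LM can_stop 0.5 [427.3 213.4]
scene LM foot 0.61 [436.6 202.4]
scene LM foot 0.5 [224.4 201.6]
scene LM foot 0.44 [428.6 216.4]
scene LM window 0.74 [322.5 238.6]
scene LM slot_end 0.75 [282.7 208.5]
scene LM holder 0.68 [372.4 272.5]
scene LM index_rail 0.86 [301.3 240. ]
```

View pics/scene0.png

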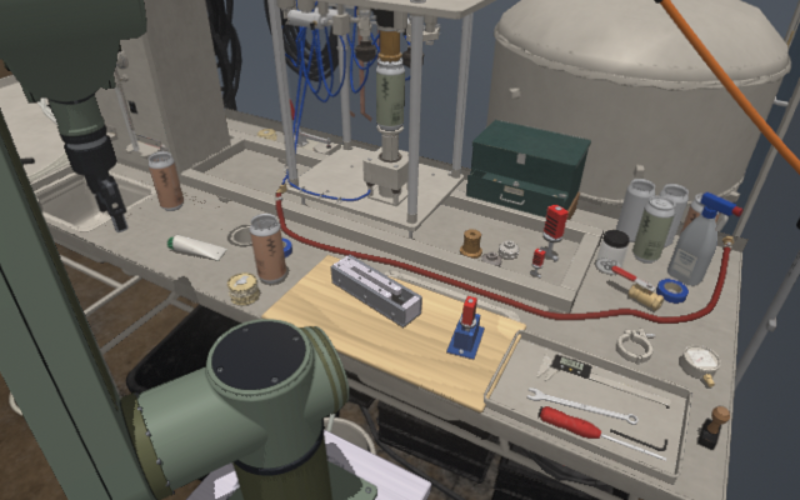

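View pics/top0.png

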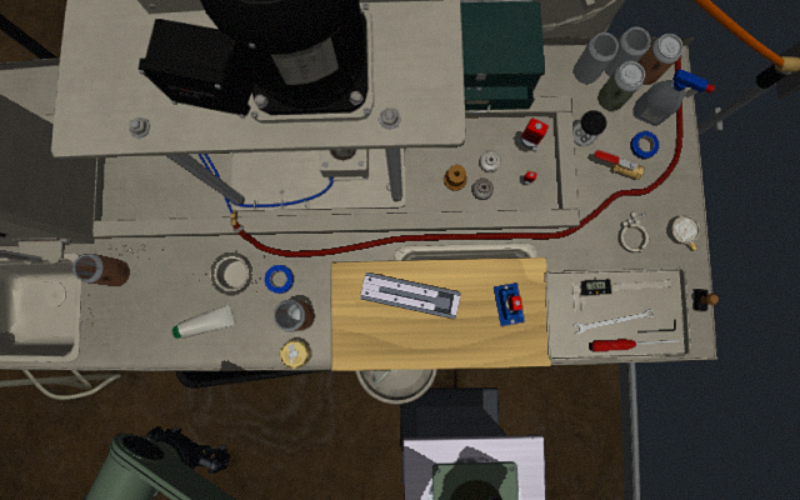

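The scene shows three red stops: large at (442,184), small at (429,210), both in the back tray, and one in the blue holder at (376,248). The one in the holder is the middle-sized. Next I'll get rough poses and an enlarged crop to confirm.

```bash
python3 - <<'E'
from h import *
for cam in("top","scene"):
    c=r.get_image(cam)
    for l,z in(("window",.061),("slot_end",.061),("index_rail",.012),("holder",.012)):
        for d in r.landmark_of(cam,l)[:1]:print(cam,l,np.round(onz(c,np.array(d["position"])*[640,400],z),4))
    for d in r.landmark_of(cam,"can_stop"):print(cam,"stop",np.round(onz(c,np.array(d["position"])*[640,400],.062),4))
    P=cloud(c)
    for l in("index_rail","holder"):
        d=r.trace(cam,l)[0]["region"]
        Q=P[d&(c["depth"]>0)];zt=.061;Q=Q[abs(Q[:,2]-zt)<.008]
        print(cam,l,len(Q),cv2.minAreaRect((Q[:,:2]*1000).astype(np.float32)))
    if cam=="scene":
        cv2.imwrite("pics/crop.png",cv2.resize(c["image"][150:300,330:480,::-1],None,fx=4,fy=4,interpolation=cv2.INTER_CUBIC))
E
```

```text
top window [0.4515 0.0614 0.061 ]
top slot_end [0.4862 0.2129 0.061 ]
top index_rail [0.4721 0.1362 0.012 ]
top holder [ 0.4536 -0.0913  0.012 ]
top stop [ 0.4506 -0.0879  0.062 ]
top stop [ 0.8284 -0.1416  0.062 ]
top stop [ 0.7367 -0.1278  0.062 ]
top index_rail 1251 ((474.69561767578125, 137.25230407714844), (216.35389709472656, 60.09074401855469), 76.78284454345703)
top holder 161 ((450.800537109375, -87.93464660644531), (64.03421783447266, 37.377986907958984), 8.131107330322266)
scene window [0.4478 0.0575 0.061 ]
scene slot_end [0.4947 0.1983 0.061 ]
scene index_rail [0.4704 0.1269 0.012 ]
scene holder [ 0.4402 -0.0852  0.012 ]
scene stop [ 0.4566 -0.0837  0.062 ]
scene stop [ 0.6819 -0.1501  0.062 ]
scene stop [ 0.8078 -0.1477  0.062 ]
scene index_rail 1032 ((473.28350830078125, 136.22567749023438), (218.47760009765625, 63.47196578979492), 76.64176177978516)
scene holder 119 ((446.21588134765625, -90.1598892211914), (59.84719467163086, 35.52835464477539), 8.259143829345703)
```

View pics/crop.png

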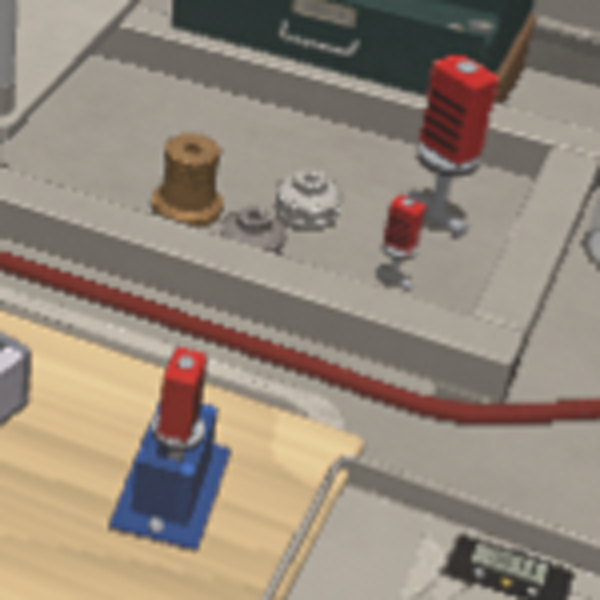

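The crop confirms it: the middle-sized stop is the one upright in the blue holder, crop (180,395). Moving over it.

Request:
{"name": "apply_moves", "arguments": {"moves": [[1, -0.4545, -0.503, 0, -28], [1, -0.4545, -0.503, 0, -28], [1, -0.4545, -0.503, 0, -28], [1, -0.4545, -0.503, 0, -28], [1, -0.4545, -0.503, 0, -28], [1, -0.4545, -0.503, 0, -28], [1, -0.4545, -0.503, 0, -28], [1, -0.4545, -0.503, 0, -28], [1, -0.4545, -0.503, 0, -28], [1, -0.4545, -0.503, 0, -28], [1, -0.4545, -0.503, 0, -28], [1, -0.4545, -0.503, 0, -28], [1, -0.4545, -0.503, 0, -28], [1, -0.4545, -0.503, 0, -28], [1, -0.4545, -0.503, 0, -28], [1, -0.4545, -0.503, 0, -28], [1, -0.4545, -0.503, 0, -28], [1, -0.4545, -0.503, 0, -28]], "grip_force": 60}}

```text
time_s: 3.9
tcp_pos: [0.4513, -0.0864, 0.2312]
eef_rot: [[-0.99, -0.141, -0.0], [-0.141, 0.99, 0.0], [0.0, 0.0, -1.0]]
wrist_force: [0.1, 0.3, -0.4]
grip_width: 1.003
```

```bash
python3 - <<'E'
from h import *
o=r.observe();print({k:np.round(o[k],3).tolist() for k in("time_s","tcp_pos","eef_rot","joints","wrist_force")})
c=r.get_image("wrist");save(c,"w1.png",1.25);P=cloud(c,o)
for l in("can_stop","holder"):
    for d in r.trace("wrist",l):
        m=d["region"]&(c["depth"]>0);Q=P[m];z=Q[:,2]
        print(l,d["confidence"],m.sum(),np.round(np.array(d["position"])*[640,400]),"zmax",np.round(np.percentile(z,[5,50,97]),4))
        for lo,hi in((.112,.126),(.055,.070)):
            q=Q[(z>lo)&(z<hi)]
            if len(q)>30:print(lo,len(q),np.round(np.median(q,0),4),cv2.minAreaRect((q[:,:2]*1000).astype(np.float32)))
E
```

```text
{'time_s': 3.9, 'tcp_pos': [0.451, -0.086, 0.231], 'eef_rot': [[-0.99, -0.141, -0.0], [-0.141, 0.99, 0.0], [0.0, 0.0, -1.0]], 'joints': [-21.658, -2.531, 103.812, 0.014, 78.736, -119.783], 'wrist_force': [0.093, 0.322, -0.36]}
can_stop 0.6 1238 [321. 186.] zmax [0.0324 0.1185 0.1214]
0.112 775 [ 0.4503 -0.0886  0.1194] ((451.57568359375, -88.2958984375), (29.52894401550293, 19.215116500854492), 7.647783279418945)
0.055 169 [ 0.4481 -0.0856  0.0687] ((448.38818359375, -84.45330047607422), (36.54886245727539, 35.679012298583984), 70.6209716796875)
holder 0.76 2546 [326. 157.] zmax [0.0184 0.0203 0.0645]
0.055 904 [ 0.4347 -0.0915  0.0635] ((451.9527282714844, -88.658447265625), (63.7601318359375, 35.45817947387695), 8.711560249328613)
```

View pics/w1.png

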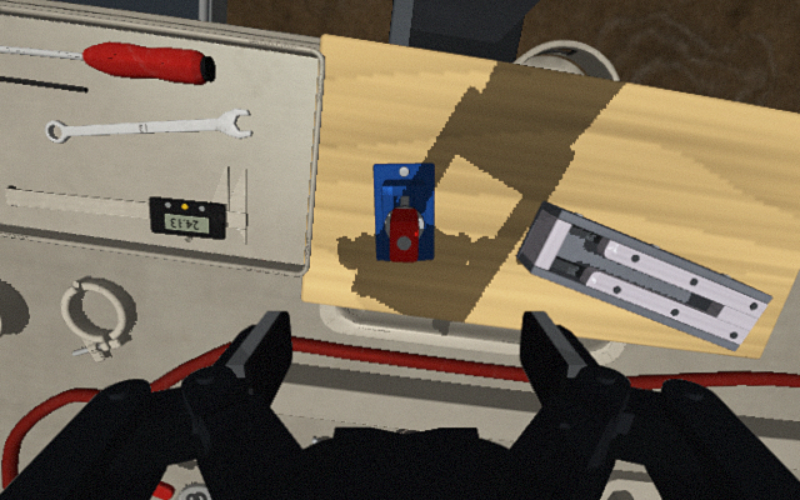

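The wrist view shows the stop at (404,225) in the holder and the whole rail at (645,275). Descending to grip, with a rail measurement from the same pose first.

```bash
python3 - <<'E'
from h import *
o=r.observe();c=r.get_image("wrist");P=cloud(c,o)
for d in r.trace("wrist","index_rail")[:1]:
    Q=P[d["region"]&(c["depth"]>0)];z=Q[:,2];print(np.round(np.percentile(z,[5,50,95]),4))
    q=Q[abs(z-.0625)<.005];print(len(q),np.median(q[:,2]),cv2.minAreaRect((q[:,:2]*1000).astype(np.float32)))
for l in("window","slot_end"):
    for d in r.landmark_of("wrist",l)[:1]:print(l,d["confidence"],np.round(onz(c,np.array(d["position"])*[640,400],.061,o),4))
E
```

```text
[0.0212 0.0621 0.0637]
7392 0.06259771600973013 ((475.328369140625, 135.5838623046875), (217.02444458007812, 60.72811508178711), 76.99151611328125)
window 0.72 [0.4602 0.063  0.061 ]
slot_end 0.55 [0.4916 0.2096 0.061 ]
```

Request:
{"name": "apply_moves", "arguments": {"moves": [[1, 0, -0.002, 0.05, 0], [1, 0, -0.002, 0.1, 0], [1, 0, -0.002, 0.13, 0], [1, 0, -0.002, 0.145, 0], [1, 0, -0.002, 0.153, 0], [1, 0, -0.002, 0.153, 0], [0, 0, -0.002, 0.153, 0], [0, 0, -0.002, 0.153, 0], [0, 0, -0.002, 0.153, 0], [0, 0, -0.002, 0.153, 0], [0, 0, -0.002, 0.153, 0], [0, 0, -0.002, 0.153, 0], [0, 0, -0.002, 0.153, 0], [0, 0, -0.002, 0.153, 0]], "grip_force": 60}}

```text
time_s: 5.65
tcp_pos: [0.4525, -0.0897, 0.079]
eef_rot: [[-0.99, -0.139, 0.001], [-0.139, 0.99, -0.0], [-0.001, -0.0, -1.0]]
wrist_force: [-1.1, 0.8, 5.9]
grip_width: 0.228
```

Request:
{"name": "apply_moves", "arguments": {"moves": [[0, 0, 0, -0.02, 0], [0, 0, 0, -0.05, 0], [0, 0, 0, -0.09, 0], [0, 0, 0, -0.09, 0], [0, 0, 0, -0.09, 0]]}}

```text
time_s: 6.15
tcp_pos: [0.4522, -0.0898, 0.1685]
eef_rot: [[-0.99, -0.139, 0.001], [-0.139, 0.99, -0.001], [-0.001, -0.001, -1.0]]
wrist_force: [-0.6, -0.3, -1.8]
grip_width: 0.222
```

```bash
python3 - <<'E'
from h import *
o=r.observe();print({k:np.round(o[k],3).tolist() for k in("time_s","tcp_pos","eef_rot","wrist_force","grip_width")})
c=r.get_image("wrist");save(c,"w2.png",1.25);P=cloud(c,o)
for d in r.trace("wrist","can_stop")[:1]:
    Q=P[d["region"]&(c["depth"]>0)]-np.array(o["tcp_pos"]);Q=Q@np.array(o["eef_rot"])
    for lo,hi in((-.045,-.034),(-.03,.005),(.005,.012),(.012,.025),(.025,.06)):
        q=Q[(Q[:,2]>lo)&(Q[:,2]<hi)]
        if len(q)>5:print(lo,len(q),np.round(np.percentile(q,[3,50,97],axis=0),4).tolist())
P2=P;d=r.trace("wrist","index_rail")
if d:
    Q=P[d[0]["region"]&(c["depth"]>0)];q=Q[abs(Q[:,2]-.0625)<.005];print(len(q),cv2.minAreaRect((q[:,:2]*1000).astype(np.float32)))
for l in("window","slot_end","can_stop","foot"):
    for d in r.landmark_of("wrist",l)[:1]:print(l,d["confidence"],np.array(d["position"])*[640,400],np.round(onz(c,np.array(d["position"])*[640,400],.061,o),4))
E
```

```text
{'time_s': 6.15, 'tcp_pos': [0.452, -0.09, 0.169], 'eef_rot': [[-0.99, -0.139, 0.001], [-0.139, 0.99, -0.001], [-0.001, -0.001, -1.0]], 'wrist_force': [-0.594, -0.27, -1.75], 'grip_width': 0.222}
-0.045 3466 [[-0.0117, -0.0098, -0.0423], [0.0041, -0.001, -0.0403], [0.0153, 0.0081, -0.0358]]
-0.03 1337 [[0.0125, -0.0103, -0.0291], [0.0152, -0.0006, -0.0155], [0.0157, 0.0088, 0.0034]]
0.005 296 [[0.0053, -0.0145, 0.0054], [0.0135, -0.0006, 0.0097], [0.0161, 0.0129, 0.0117]]
0.012 135 [[0.0051, -0.0152, 0.0121], [0.0144, -0.0011, 0.0134], [0.0164, 0.0137, 0.0151]]
0.025 274 [[0.0057, -0.0044, 0.0458], [0.013, -0.0005, 0.0473], [0.0194, 0.0028, 0.0505]]
9176 ((474.6982421875, 132.90036010742188), (211.79226684570312, 60.852561950683594), 76.79084777832031)
window 0.94 [494.976 226.52 ] [0.4602 0.0609 0.061 ]
slot_end 0.62 [632.   277.68] [0.4924 0.2072 0.061 ]
can_stop 0.97 [322.176 239.12 ] [ 0.4928 -0.087   0.061 ]
foot 0.81 [323.904 217.4  ] [ 0.4725 -0.0883  0.061 ]
```

View pics/w2.png

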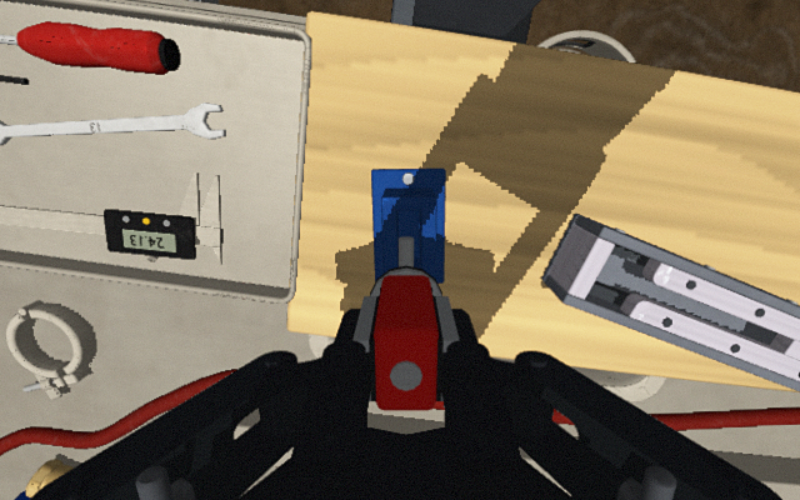

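The stop is held upright, its block spans x -14.5 to 15.5 mm and y about -10 to 8.5 mm in the tool frame. Now to hover over the window with a crosswise turn.

Request:
{"name": "apply_moves", "arguments": {"moves": [[0, -0.0274, 0.15, 0, 21.1], [0, -0.0274, 0.15, 0, 21.1], [0, -0.0274, 0.15, 0, 21.1], [0, -0.0274, 0.15, 0, 21.1], [0, -0.0274, 0.15, 0.02, 21.1], [0, -0.0274, 0.15, 0.04, 21.1], [0, -0.0274, 0.15, 0.04, 21.1], [0, -0.0274, 0.15, 0.04, 21.1], [0, -0.0274, 0.15, 0.04, 21.1]]}}

```text
time_s: 7.4
tcp_pos: [0.4591, 0.0625, 0.1292]
eef_rot: [[-0.974, 0.227, 0.002], [0.227, 0.974, -0.0], [-0.002, 0.0, -1.0]]
wrist_force: [-0.6, 0.7, -1.6]
grip_width: 0.223
```

```bash
cat > m.py <<'E'
from h import *
import sys
o=r.observe();print({k:np.round(o[k],4).tolist() for k in("time_s","tcp_pos","eef_rot","wrist_force","grip_width")})
c=r.get_image("wrist")
if len(sys.argv)>1:save(c,sys.argv[1],1.25)
P=cloud(c,o)
T=np.array(o["tcp_pos"]);E=np.array(o["eef_rot"])
for d in r.trace("wrist","can_stop")[:1]:
    Q=(P[d["region"]&(c["depth"]>0)]-T)@E
    for lo,hi in((-.05,-.034),(-.03,.005),(.005,.02),(.025,.06)):
        q=Q[(Q[:,2]>lo)&(Q[:,2]<hi)]
        if len(q)>5:print(lo,len(q),np.round(np.percentile(q,[3,50,97],axis=0),4).tolist())
for d in r.trace("wrist","index_rail")[:1]:
    Q=P[d["region"]&(c["depth"]>0)];q=Q[abs(Q[:,2]-.0625)<.005];print(len(q),np.median(q[:,2]),cv2.minAreaRect((q[:,:2]*1000).astype(np.float32)))
    # edges across the rail in the tool frame
    a=np.radians(76.9);u=np.array([np.cos(a),np.sin(a)]);n=np.array([np.sin(a),-np.cos(a)])
    s=q[:,:2]-[.4750,.1358];print("rail y",np.percentile(s@u,[.5,99.5]),"rail x",np.percentile(s@n,[.5,99.5]))
    print("tcp in rail x,y",(T[:2]-[.4750,.1358])@n,(T[:2]-[.4750,.1358])@u)
E
python3 m.py w3.png
```

```text
{'time_s': 7.4, 'tcp_pos': [0.4591, 0.0625, 0.1292], 'eef_rot': [[-0.9739, 0.2268, 0.0017], [0.2268, 0.9739, -0.0001], [-0.0017, 0.0003, -1.0]], 'wrist_force': [-0.6459, 0.7187, -1.6382], 'grip_width': 0.2225}
-0.05 3443 [[-0.0121, -0.0097, -0.0423], [0.0038, -0.0007, -0.0403], [0.015, 0.0081, -0.0359]]
-0.03 1328 [[0.0124, -0.0102, -0.0292], [0.0149, -0.0006, -0.0156], [0.0154, 0.0085, 0.0035]]
0.005 417 [[0.005, -0.0145, 0.0053], [0.0141, -0.0006, 0.0102], [0.0159, 0.0133, 0.0146]]
0.025 278 [[0.0053, -0.0044, 0.0458], [0.0124, -0.0008, 0.0473], [0.019, 0.0028, 0.0509]]
17412 0.06255144298672097 ((475.2630310058594, 136.52557373046875), (216.78172302246094, 60.30453872680664), 76.9347915649414)
rail y [-0.1065147   0.10691817] rail x [-0.02981733  0.02944814]
tcp in rail x,y 0.0011683212236617262 -0.07501304184235008
```

View pics/w3.png

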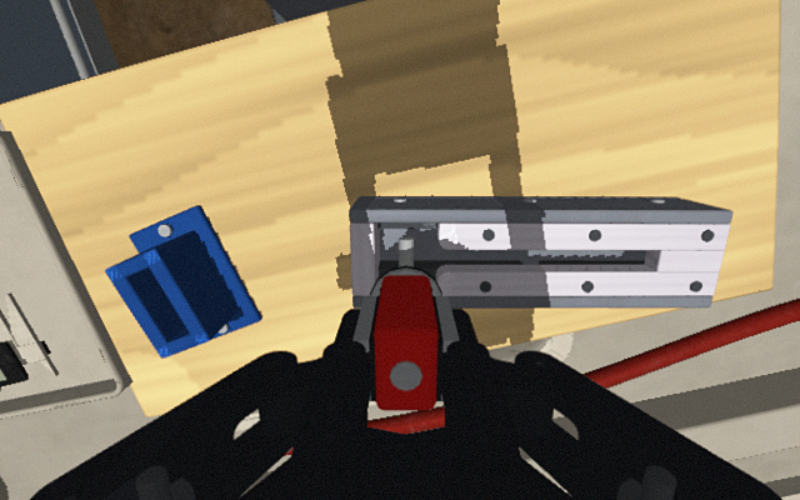

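The hover view shows the foot tip at (405,243) inside the window opening, crosswise. Descending.

Request:
{"name": "apply_moves", "arguments": {"moves": [[0, 0.0008, 0, 0.01, 0], [0, 0.0008, 0, 0.018, 0], [0, 0.0008, 0, 0.024, 0], [0, 0.0008, 0, 0.03, 0], [0, 0.0008, 0, 0.034, 0], [0, 0.0008, 0, 0.034, 0]]}}

```text
time_s: 8.15
tcp_pos: [0.4568, 0.0629, 0.0934]
eef_rot: [[-0.974, 0.226, -0.002], [0.226, 0.974, 0.0], [0.002, -0.0, -1.0]]
wrist_force: [0.0, 1.1, -2.8]
grip_width: 0.228
```

Request:
{"name": "apply_moves", "arguments": {"moves": [[0, 0, 0, 0.002, 0], [0, 0, 0, 0.004, 0], [0, 0, 0, 0.005, 0], [0, 0, 0, 0.005, 0]]}}

```text
time_s: 8.55
tcp_pos: [0.458, 0.0629, 0.0898]
eef_rot: [[-0.974, 0.226, 0.001], [0.226, 0.974, -0.0], [-0.001, 0.0, -1.0]]
wrist_force: [-0.9, -0.5, 0.5]
grip_width: 0.226
```

Request:
{"name": "apply_moves", "arguments": {"moves": [[0, 0, 0, 0.002, 0], [0, 0, 0, 0.004, 0], [0, 0, 0, 0.004, 0], [0, 0, 0, 0.004, 0]]}}

```text
time_s: 8.95
tcp_pos: [0.458, 0.0629, 0.0856]
eef_rot: [[-0.974, 0.226, 0.001], [0.226, 0.974, -0.0], [-0.001, 0.0, -1.0]]
wrist_force: [-0.7, -0.1, 3.6]
grip_width: 0.227
```

```bash
python3 m.py
```

```text
{'time_s': 8.95, 'tcp_pos': [0.458, 0.0629, 0.0856], 'eef_rot': [[-0.974, 0.2264, 0.001], [0.2264, 0.974, -0.0], [-0.001, 0.0002, -1.0]], 'wrist_force': [-0.6919, -0.0783, 3.5882], 'grip_width': 0.2271}
-0.05 3537 [[-0.012, -0.0099, -0.0424], [0.0037, -0.001, -0.0403], [0.015, 0.0083, -0.0357]]
-0.03 1357 [[0.0117, -0.0105, -0.0292], [0.0149, -0.0011, -0.0158], [0.0154, 0.009, 0.0035]]
0.005 422 [[0.005, -0.0149, 0.0056], [0.0138, -0.0011, 0.0102], [0.0159, 0.0128, 0.0145]]
0.025 183 [[0.0064, -0.0043, 0.0392], [0.0117, -0.0011, 0.0409], [0.0165, 0.0027, 0.043]]
24392 0.0625275477672588 ((475.168212890625, 136.46640014648438), (216.91558837890625, 60.571319580078125), 76.81107330322266)
rail y [-0.10635268  0.10654245] rail x [-0.02988754  0.02923873]
tcp in rail x,y -6.346024261571007e-05 -0.07489885867076353
```

Request:
{"name": "apply_moves", "arguments": {"moves": [[0, 0, 0.004, 0, 0], [0, 0, 0.008, 0, 0], [0, 0, 0.012, 0, 0], [0, 0, 0.016, 0, 0], [0, 0, 0.02, 0, 0], [0, 0, 0.024, 0, 0], [0, 0, 0.028, 0, 0], [0, 0, 0.032, 0, 0], [0, 0, 0.036, 0, 0], [0, 0, 0.036, 0, 0]]}}

```text
time_s: 10.1
tcp_pos: [0.4657, 0.0991, 0.0853]
eef_rot: [[-0.974, 0.226, 0.0], [0.226, 0.974, 0.002], [0.0, 0.002, -1.0]]
wrist_force: [-0.3, -0.8, 4.6]
grip_width: 0.223
```

Request:
{"name": "apply_moves", "arguments": {"moves": [[0, 0, 0.0025, 0, 0], [0, 0, 0.005, 0, 0], [0, 0, 0.005, 0, 0]]}}

```text
time_s: 10.4
tcp_pos: [0.4667, 0.1032, 0.0853]
eef_rot: [[-0.974, 0.226, -0.0], [0.226, 0.974, 0.001], [0.0, 0.001, -1.0]]
wrist_force: [-1.0, -1.2, 4.5]
grip_width: 0.223
```

Request:
{"name": "apply_moves", "arguments": {"moves": [[0, 0, 0.0015, 0, 0], [0, 0, 0.003, 0, 0], [0, 0, 0.003, 0, 0]]}}

```text
time_s: 10.7
tcp_pos: [0.4674, 0.106, 0.0853]
eef_rot: [[-0.974, 0.226, -0.0], [0.226, 0.974, 0.0], [0.0, 0.0, -1.0]]
wrist_force: [-1.0, -3.5, 3.5]
grip_width: 0.223
```

Request:
{"name": "apply_moves", "arguments": {"moves": [[0, 0, 0.0015, 0, 0], [0, 0, 0.003, 0, 0], [0, 0, 0.003, 0, 0]]}}

```text
time_s: 11.0
tcp_pos: [0.4682, 0.1089, 0.0853]
eef_rot: [[-0.974, 0.226, 0.0], [0.226, 0.974, 0.0], [-0.0, 0.0, -1.0]]
wrist_force: [-0.4, -2.9, 3.6]
grip_width: 0.228
```

Request:
{"name": "apply_moves", "arguments": {"moves": [[0, 0, 0.0015, 0, 0], [0, 0, 0.003, 0, 0], [0, 0, 0.003, 0, 0]]}}

```text
time_s: 11.3
tcp_pos: [0.4689, 0.1119, 0.0853]
eef_rot: [[-0.974, 0.226, 0.0], [0.226, 0.974, 0.001], [-0.0, 0.001, -1.0]]
wrist_force: [-1.3, -2.5, 4.5]
grip_width: 0.228
```

Request:
{"name": "apply_moves", "arguments": {"moves": [[0, 0, 0.0015, 0, 0], [0, 0, 0.003, 0, 0], [0, 0, 0.003, 0, 0]]}}

```text
time_s: 11.6
tcp_pos: [0.4696, 0.1148, 0.0853]
eef_rot: [[-0.974, 0.226, 0.0], [0.226, 0.974, 0.0], [-0.0, 0.0, -1.0]]
wrist_force: [-1.9, -3.1, 4.4]
grip_width: 0.221
```

Request:
{"name": "apply_moves", "arguments": {"moves": [[0, 0, 0.0015, 0, 0], [0, 0, 0.003, 0, 0], [0, 0, 0.003, 0, 0]]}}

```text
time_s: 11.9
tcp_pos: [0.4702, 0.1178, 0.0853]
eef_rot: [[-0.974, 0.226, 0.0], [0.226, 0.974, 0.0], [-0.0, 0.0, -1.0]]
wrist_force: [-1.4, -3.6, 4.1]
grip_width: 0.224
```

Request:
{"name": "apply_moves", "arguments": {"moves": [[0, 0, 0.0015, 0, 0], [0, 0, 0.003, 0, 0], [0, 0, 0.003, 0, 0]]}}

```text
time_s: 12.2
tcp_pos: [0.4709, 0.1207, 0.0853]
eef_rot: [[-0.974, 0.226, 0.0], [0.226, 0.974, 0.0], [-0.0, 0.0, -1.0]]
wrist_force: [-1.0, -2.9, 4.1]
grip_width: 0.22
```

Request:
{"name": "apply_moves", "arguments": {"moves": [[0, 0, 0.0015, 0, 0], [0, 0, 0.003, 0, 0], [0, 0, 0.003, 0, 0]]}}

```text
time_s: 12.5
tcp_pos: [0.4716, 0.1236, 0.0853]
eef_rot: [[-0.974, 0.226, 0.0], [0.226, 0.974, 0.0], [-0.0, 0.0, -1.0]]
wrist_force: [-0.1, -1.9, 3.8]
grip_width: 0.226
```

Request:
{"name": "apply_moves", "arguments": {"moves": [[0, 0, 0.0015, 0, 0], [0, 0, 0.003, 0, 0], [0, 0, 0.003, 0, 0]]}}

```text
time_s: 12.8
tcp_pos: [0.4722, 0.1265, 0.0853]
eef_rot: [[-0.974, 0.226, 0.0], [0.226, 0.974, 0.0], [0.0, 0.0, -1.0]]
wrist_force: [-0.6, -2.8, 3.3]
grip_width: 0.229
```

Request:
{"name": "apply_moves", "arguments": {"moves": [[0, 0, 0.0015, 0, 0], [0, 0, 0.003, 0, 0], [0, 0, 0.003, 0, 0]]}}

```text
time_s: 13.1
tcp_pos: [0.4729, 0.1294, 0.0853]
eef_rot: [[-0.974, 0.226, 0.0], [0.226, 0.974, 0.0], [0.0, 0.0, -1.0]]
wrist_force: [-1.2, -2.7, 4.1]
grip_width: 0.225
```

Request:
{"name": "apply_moves", "arguments": {"moves": [[0, 0, 0.0015, 0, 0], [0, 0, 0.003, 0, 0], [0, 0, 0.003, 0, 0]]}}

```text
time_s: 13.4
tcp_pos: [0.4736, 0.1324, 0.0853]
eef_rot: [[-0.974, 0.226, 0.0], [0.226, 0.974, 0.0], [0.0, 0.0, -1.0]]
wrist_force: [-1.1, -3.9, 4.3]
grip_width: 0.227
```

Request:
{"name": "apply_moves", "arguments": {"moves": [[0, 0, 0.0015, 0, 0], [0, 0, 0.003, 0, 0], [0, 0, 0.003, 0, 0]]}}

```text
time_s: 13.7
tcp_pos: [0.4743, 0.1353, 0.0853]
eef_rot: [[-0.974, 0.226, 0.0], [0.226, 0.974, 0.0], [-0.0, 0.0, -1.0]]
wrist_force: [-1.2, -3.8, 3.9]
grip_width: 0.228
```

Request:
{"name": "apply_moves", "arguments": {"moves": [[0, 0, 0.0015, 0, 0], [0, 0, 0.003, 0, 0], [0, 0, 0.003, 0, 0]]}}

```text
time_s: 14.0
tcp_pos: [0.475, 0.1382, 0.0853]
eef_rot: [[-0.974, 0.226, 0.0], [0.226, 0.974, 0.0], [-0.0, 0.0, -1.0]]
wrist_force: [-0.3, -2.6, 2.3]
grip_width: 0.229
```

Request:
{"name": "apply_moves", "arguments": {"moves": [[0, 0, 0.001, 0, 0], [0, 0, 0.002, 0, 0], [0, 0, 0.002, 0, 0]]}}

```text
time_s: 14.3
tcp_pos: [0.4758, 0.1412, 0.0855]
eef_rot: [[-0.974, 0.227, 0.001], [0.227, 0.974, 0.003], [-0.001, 0.003, -1.0]]
wrist_force: [0.5, 2.1, 3.0]
grip_width: 0.23
```

Request:
{"name": "apply_moves", "arguments": {"moves": [[0, 0, 0.001, 0, 0], [0, 0, 0.001, 0, 0]]}}

```text
time_s: 14.5
tcp_pos: [0.476, 0.1421, 0.0852]
eef_rot: [[-0.974, 0.227, 0.001], [0.227, 0.974, 0.003], [-0.001, 0.003, -1.0]]
wrist_force: [1.6, 4.4, 0.3]
grip_width: 0.227
```

Request:
{"name": "apply_moves", "arguments": {"moves": [[0, 0, 0.001, 0, 0], [0, 0, 0.001, 0, 0]]}}

```text
time_s: 14.7
tcp_pos: [0.4759, 0.1423, 0.0851]
eef_rot: [[-0.974, 0.226, 0.0], [0.226, 0.974, 0.001], [-0.0, 0.001, -1.0]]
wrist_force: [2.1, 3.5, -0.1]
grip_width: 0.224
```

Request:
{"name": "apply_moves", "arguments": {"moves": [[0, 0, 0.0012, 0, 0], [0, 0, 0.0012, 0, 0]]}}

```text
time_s: 14.9
tcp_pos: [0.4755, 0.1427, 0.0848]
eef_rot: [[-0.974, 0.226, -0.001], [0.226, 0.974, -0.001], [0.001, -0.001, -1.0]]
wrist_force: [1.1, 1.5, -2.9]
grip_width: 0.228
```

The spring push is gone (z force -2.9 N), so the foot has dropped. I'll centre by 1.5 mm and lower gently.

Request:
{"name": "apply_moves", "arguments": {"moves": [[0, 0, 0.0015, 0, 0], [0, 0, 0.0015, 0, 0], [0, 0, 0.0015, 0.001, 0], [0, 0, 0.0015, 0.002, 0], [0, 0, 0.0015, 0.003, 0], [0, 0, 0.0015, 0.004, 0], [0, 0, 0.0015, 0.004, 0]]}}

```text
time_s: 15.6
tcp_pos: [0.4762, 0.1443, 0.081]
eef_rot: [[-0.974, 0.226, -0.001], [0.226, 0.974, -0.0], [0.001, -0.0, -1.0]]
wrist_force: [-1.5, 0.1, -1.5]
grip_width: 0.225
```

Request:
{"name": "apply_moves", "arguments": {"moves": [[0, 0, 0, 0.0007, 0], [0, 0, 0, 0.0014, 0], [0, 0, 0, 0.002, 0], [0, 0, 0, 0.002, 0]]}}

```text
time_s: 16.0
tcp_pos: [0.4763, 0.1444, 0.0792]
eef_rot: [[-0.974, 0.226, -0.0], [0.226, 0.974, -0.0], [0.0, -0.0, -1.0]]
wrist_force: [0.1, -0.2, -2.1]
grip_width: 0.222
```

Request:
{"name": "apply_moves", "arguments": {"moves": [[0, 0, 0, 0.0005, 0], [0, 0, 0, 0.001, 0], [0, 0, 0, 0.001, 0]]}}

```text
time_s: 16.3
tcp_pos: [0.4763, 0.1444, 0.0782]
eef_rot: [[-0.974, 0.226, -0.0], [0.226, 0.974, -0.0], [0.0, -0.0, -1.0]]
wrist_force: [0.3, 0.0, -1.7]
grip_width: 0.228
```

Request:
{"name": "apply_moves", "arguments": {"moves": [[0, 0, 0, 0.0004, 0], [0, 0, 0, 0.0008, 0], [0, 0, 0, 0.0008, 0]]}}

```text
time_s: 16.6
tcp_pos: [0.4765, 0.1444, 0.0781]
eef_rot: [[-0.974, 0.226, 0.0], [0.226, 0.974, -0.0], [-0.0, -0.0, -1.0]]
wrist_force: [-2.9, -0.3, 3.6]
grip_width: 0.224
```

Collar contact felt (5 N) at TCP z 0.078, i.e. collar at about 0.061 = the cover's top. Releasing.

Request:
{"name": "apply_moves", "arguments": {"moves": [[0.4, 0, 0, 0, 0], [0.6, 0, 0, 0, 0], [1, 0, 0, 0, 0], [1, 0, 0, 0, 0], [1, 0, 0, 0, 0], [1, 0, 0, -0.01, 0], [1, 0, 0, -0.04, 0], [1, 0, 0, -0.08, 0], [1, 0, 0, -0.12, 0], [1, 0, 0, -0.12, 0], [1, 0, 0, -0.12, 0], [1, 0, 0, -0.12, 0]]}}

```text
time_s: 17.8
tcp_pos: [0.4755, 0.1443, 0.1967]
eef_rot: [[-0.974, 0.226, -0.002], [0.226, 0.974, -0.0], [0.002, -0.001, -1.0]]
wrist_force: [0.1, 0.1, -0.2]
grip_width: 1.0
```

```bash
python3 - <<'E'
from h import *
o=r.observe();print({k:np.round(o[k],3).tolist() for k in("time_s","tcp_pos","wrist_force","grip_width")})
c=r.get_image("wrist");save(c,"w4.png",1.25);P=cloud(c,o)
a=np.radians(76.9);u=np.array([np.cos(a),np.sin(a)]);n=np.array([np.sin(a),-np.cos(a)])
for d in r.trace("wrist","can_stop")[:1]:
    Q=P[d["region"]&(c["depth"]>0)];z=Q[:,2];q=Q[z>np.percentile(z,97)-.004]
    b=cv2.minAreaRect((q[:,:2]*1000).astype(np.float32));s=np.array(b[0])/1000-[.4750,.1358]
    print("top z",np.median(q[:,2]),b,"rail xy",s@n,s@u)
for d in r.trace("wrist","index_rail")[:1]:
    Q=P[d["region"]&(c["depth"]>0)];q=Q[abs(Q[:,2]-.0625)<.005];print("cover z",np.median(q[:,2]),cv2.minAreaRect((q[:,:2]*1000).astype(np.float32)))
E
```

```text
{'time_s': 17.8, 'tcp_pos': [0.476, 0.144, 0.197], 'wrist_force': [0.081, 0.15, -0.242], 'grip_width': 1.0}
top z 0.11848300585054657 ((475.8583679199219, 143.7662353515625), (19.68800926208496, 28.59212303161621), 77.5343246459961) rail xy -0.0009695279326941037 0.0079534719934228
cover z 0.06250262711627624 ((475.1693420410156, 136.25375366210938), (216.30030822753906, 60.28351974487305), 76.62974548339844)
```

View pics/w4.png

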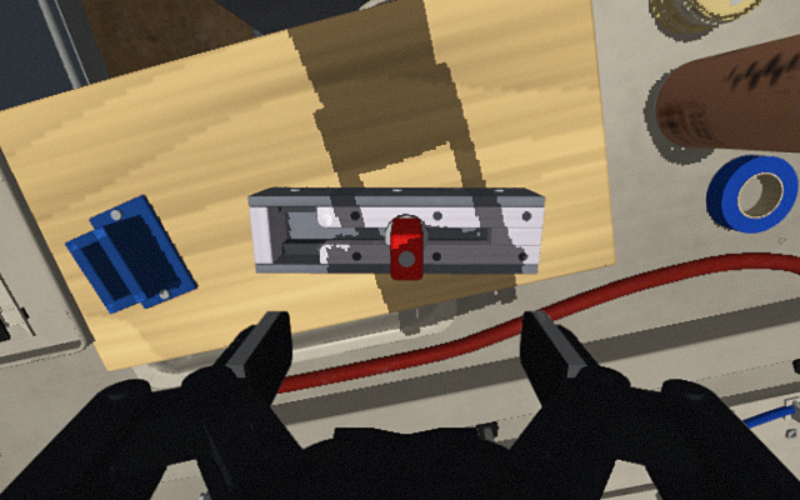

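The stop stands upright at (405,245). Its top is 56.0 mm above the cover, which matches a flush collar. It sits at rail x ≈ -1 mm, y ≈ +8 mm, within 1° of crosswise, and the bystanders have not moved.

```bash
python3 -c "
from rig import r
print(r.finish_job())"
```

```text
the job is handed in; nothing more can be done
None
```

The can stop is set in the rail's groove and released upright, and I handed the job in at about 18 s of the 54 s allowed.

- **Lift and entry:** I took the middle-sized stop from the blue holder, turned it crosswise and put its foot down through the window.
- **Finding the groove:** I slid it along the slot pressing with about 5–6 N. Near rail y = +8 mm the spring's upward push vanished. I centred it there and lowered it until the collar met the cover at about 5 N.
- **Last checks:** The wrist camera put the top of the grip block 56.0 mm above the cover, which is what a flush collar gives. The stop stood at rail x about -1 mm and y about +8 mm, within about 1° of crosswise. The gripper was open and clear, with close to zero wrist force.
- **Bystanders:** I checked the cans, can ends and tape only by eye in the last picture, where they looked undisturbed. The arm did not go near them during the job.

No check failed. The only disagreement was the depth cameras reading heights slightly high (wrist about 1.5 mm, top about 5 mm), so I measured heights against the rail's cover. The hand-in reported no verdict.

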